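Lay the drained spatulas in the instrument tray and lock it

TASK

Take the two flat-bladed spatulas from the sloping draining stand and set them down (not drop them) flat in the two empty channels of the white instrument tray, handles the same way round as the spatula already lying there. Then slide the tray's steel retaining bridge over the blades until it is fully home against its end stop. Leave the round spoon in the stand and everything else on the bench alone.

Things in the scene. Friction and masses are not known exactly. Their poses are not given: they have to be found in the camera images.
- stand: draining stand, fixed, base 170 x 222, 145 mm high; origin at the centre of its underside, x to its high side. Three places at y = -58, 0, 58 mm hold pieces sloping 35 degrees, handles high at +x, origins 90 mm up at x = 0. A piece rests on cross bars 75 mm (handle) and -30 mm (shaft) along it, between 12-16 mm posts, blade on a stop; fingers fit between the bars. Lift out square to the slope.
- spatula_a: flat-bladed spatula, 190 mm long, 60 g: wooden handle 100 x 16 wide x 14 high mm, steel shaft 8 mm in diameter, flat steel blade 45 x 20 x 4 mm. Origin on its axis, mid-length; x along it to the handle (handle x = -5 to 95 mm, shaft -55 to -5, blade -95 to -50), y across, z normal to the blade. Balance point near x = 10. Starts in the stand, handle high.
- spatula_b: flat-bladed spatula, the same as spatula_a, same axes. Starts in the stand, handle high.
- spatula_a_handle_end (a point): centre of the handle's end face of spatula_a, at x = +95 mm
- spatula_b_handle_end (a point): the same on spatula_b
- spoon: bystander: the same handle and shaft, but with a round steel disc-like bowl 32 mm in diameter, 6 mm thick, instead of the rectangular blade; lies in the third place of the stand. The order of the three pieces in the stand varies.
- tray: white instrument tray, fixed, x = -155 to 115, y = -90 to 90 mm; floor 4 mm thick, walls 32 mm high at y = +-87; origin at bench height. Handles lie to +x. Three channels at y = -48, 0, 48 mm, each with 10 mm wide rests at x = 75 (handle; top 16 mm up, 23 mm between posts) and x = -30 (shaft; top 19 mm up, 15 mm between posts); posts end 30 mm up; floor free between the rests.
- channel0 (a point): empty channel at tray y = -48 mm: where the origin of a laid spatula belongs, 23 mm above the bench; axes as the tray's (x towards the handles)
- channel1 (a point): empty middle channel at tray y = 0, likewise
- laid: bystander: a third spatula, the same as the others, already lying in the channel at tray y = +48 mm
- bridge (a joint): travel of the steel retaining bridge along the tray's +x, in m: about 0 to 0.012 at the start (off the end of the blades), 0.065 fully home against its end stop, over the blades. Friction about 2 N.
- bridge_grip (a point): middle of the bridge's grip, a black upright block 18 x 18 mm, 26 mm tall, in the middle of the bridge; this point is 58 mm above the bench, the grip's top 68 mm. The bridge is a flat bar 16 (x) x 182 (y) mm, from 34 to 42 mm above the bench.
- vial: bystander: small glass vial, 26 mm in diameter, 50 mm high, between stand and tray
- beaker: bystander: glass beaker, 70 mm in diameter, 85 mm high, behind
- flask: bystander: conical flask, 72 mm foot, 95 mm high, behind
- jar: bystander: white jar, 56 mm in diameter, 85 mm high, at the right side
- reagent: bystander: amber bottle, 60 mm in diameter, 110 mm high, at the left side

How it is judged:
On the way, in this order (a step that is already met when the one before it is completed fails the run):
1. with the bridge still open (under 20 mm), both spatulas lie flat in the empty channels, one in each, handles to the tray's +x (away from the bridge) like the one already there, let go and at rest (((x of spatula_a in the frame of channel0 between -0.015 and 0.015 m and y of spatula_a in the frame of channel0 between -0.006 and 0.006 m and z of spatula_a in the frame of channel0 between -0.004 and 0.004 m and angle between the x axis of spatula_a and the x axis of channel0, either way round below 0.09 rad and angle between the z axis of spatula_a and the z axis of channel0, either way round below 0.14 rad and x of spatula_a_handle_end in the frame of channel0 above 0.06 m and x of spatula_b in the frame of channel1 between -0.015 and 0.015 m and y of spatula_b in the frame of channel1 between -0.006 and 0.006 m and z of spatula_b in the frame of channel1 between -0.004 and 0.004 m and angle between the x axis of spatula_b and the x axis of channel1, either way round below 0.09 rad and angle between the z axis of spatula_b and the z axis of channel1, either way round below 0.14 rad and x of spatula_b_handle_end in the frame of channel1 above 0.06 m) or (x of spatula_a in the frame of channel1 between -0.015 and 0.015 m and y of spatula_a in the frame of channel1 between -0.006 and 0.006 m and z of spatula_a in the frame of channel1 between -0.004 and 0.004 m and angle between the x axis of spatula_a and the x axis of channel1, either way round below 0.09 rad and angle between the z axis of spatula_a and the z axis of channel1, either way round below 0.14 rad and x of spatula_a_handle_end in the frame of channel1 above 0.06 m and x of spatula_b in the frame of channel0 between -0.015 and 0.015 m and y of spatula_b in the frame of channel0 between -0.006 and 0.006 m and z of spatula_b in the frame of channel0 between -0.004 and 0.004 m and angle between the x axis of spatula_b and the x axis of channel0, either way round below 0.09 rad and angle between the z axis of spatula_b and the z axis of channel0, either way round below 0.14 rad and x of spatula_b_handle_end in the frame of channel0 above 0.06 m)) and contact force between the fingers and spatula_a below 0.1 N and contact force between the fingers and spatula_b below 0.1 N and linear speed of each of spatula_a, spatula_b below 0.02 m/s and value of joint bridge below 0.02 m), for 0.2 s.
2. the bridge is slid fully home, within 3 mm of its end stop (value of joint bridge above 0.062 m), for 0.2 s.
At the end, for the whole second after the job is handed in: Each empty channel holds one spatula, let go, handle to tray +x, flat on both rests: within 15 mm along, 6 across, 4 in height, 5 deg in direction, 8 deg of flat. Bridge within 3 mm of its stop. Spoon within 15 mm, the tray's own spatula within 10 mm of their starts (((x of spatula_a in the frame of channel0 between -0.015 and 0.015 m and y of spatula_a in the frame of channel0 between -0.006 and 0.006 m and z of spatula_a in the frame of channel0 between -0.004 and 0.004 m and angle between the x axis of spatula_a and the x axis of channel0, either way round below 0.09 rad and angle between the z axis of spatula_a and the z axis of channel0, either way round below 0.14 rad and x of spatula_a_handle_end in the frame of channel0 above 0.06 m and x of spatula_b in the frame of channel1 between -0.015 and 0.015 m and y of spatula_b in the frame of channel1 between -0.006 and 0.006 m and z of spatula_b in the frame of channel1 between -0.004 and 0.004 m and angle between the x axis of spatula_b and the x axis of channel1, either way round below 0.09 rad and angle between the z axis of spatula_b and the z axis of channel1, either way round below 0.14 rad and x of spatula_b_handle_end in the frame of channel1 above 0.06 m) or (x of spatula_a in the frame of channel1 between -0.015 and 0.015 m and y of spatula_a in the frame of channel1 between -0.006 and 0.006 m and z of spatula_a in the frame of channel1 between -0.004 and 0.004 m and angle between the x axis of spatula_a and the x axis of channel1, either way round below 0.09 rad and angle between the z axis of spatula_a and the z axis of channel1, either way round below 0.14 rad and x of spatula_a_handle_end in the frame of channel1 above 0.06 m and x of spatula_b in the frame of channel0 between -0.015 and 0.015 m and y of spatula_b in the frame of channel0 between -0.006 and 0.006 m and z of spatula_b in the frame of channel0 between -0.004 and 0.004 m and angle between the x axis of spatula_b and the x axis of channel0, either way round below 0.09 rad and angle between the z axis of spatula_b and the z axis of channel0, either way round below 0.14 rad and x of spatula_b_handle_end in the frame of channel0 above 0.06 m)) and contact force between the fingers and spatula_a below 0.1 N and contact force between the fingers and spatula_b below 0.1 N and linear speed of each of spatula_a, spatula_b below 0.02 m/s and distance of spoon from where it was at the start of the episode below 0.015 m and distance of laid from where it was at the start of the episode below 0.01 m and value of joint bridge above 0.062 m); the robot touches nothing.
It fails at once if a spatula is dropped: let go over the tray while more than 12 mm above its resting height ((contact force between the fingers and spatula_a below 0.1 N and horizontal distance between spatula_a and channel1 below 0.12 m and z of spatula_a in the frame of channel1 above 0.012 m) or (contact force between the fingers and spatula_b below 0.1 N and horizontal distance between spatula_b and channel1 below 0.12 m and z of spatula_b in the frame of channel1 above 0.012 m)).
It fails at once if a spatula is pressed on the tray with more than 40 N (contact force between any of spatula_a, spatula_b and tray above 40 N).
It fails at once if the round spoon is moved more than 15 mm, or the spatula already in the tray more than 10 mm (distance of spoon from where it was at the start of the episode above 0.015 m or distance of laid from where it was at the start of the episode above 0.01 m).
It fails at once if the vial, beaker, flask, jar or amber bottle is moved more than 20 mm (distance of any of vial, beaker, flask, jar, reagent from where it was at the start of the episode above 0.02 m).
It also fails if it takes over 72 s, if anything falls off the work surface, if the arm or the gripper's body presses on something with over 40 N, if the wrist force passes 120 N, or if a joint passes its speed limit or range.

ROBOT

A 6-joint arm with a two-finger parallel gripper is mounted at the origin on the work surface. World frame = base frame: x ahead of the robot, y to its left, z up, the work surface at z = 0. Lengths are in m, angles in rad, forces in N, time in s.
With the tool pointing down it reaches from about 0.3 to 0.875 m from the base axis. Payload 6.4 kg.
Tool frame: the origin (TCP) lies midway between the tips of the shut fingers; the grasp point (between the pads) lies 19 mm behind it; x points along the fingers, y is the direction in which the jaws open and shut, and the axes are right-handed (so a half turn about x gives the same grasp; the last joint's range is limited). The gripper opens to 85 mm and grips with 20 to 120 N. Pads are 22 mm wide; open, the fingers measure 114 mm over their backs; the gripper's body (76 mm by 85 mm) begins 54 mm behind the grasp point. The pads swing forward as they close: fully open they stand 13 mm farther back than shut.
Start: joints at [1.051, 0.181, 1.607, -0, 1.354, -0.206], TCP at [0.177, 0.547, 0.231] pointing down, gripper open.
Joint ranges: [-2.99, 2.99], [-0.89, 2.07], [0.3, 2.58], [-1.14, 4.28], [0, 2.63], [-3.12, 3.12]. Speed limits (rad/s): [2.57, 2.57, 3.01, 3.14, 3.14, 3.14].

INTERFACE

Orientations are given as a unit quaternion [w, x, y, z].
In Python, from bench import ctrl gives the robot as it stands.
- The arm moves only by the tool step_arm, never from a script. Its argument "motion" is a list of rows, each a list of 7 numbers: the shift along the tool's x, y, z in mm, then the turn, a rotation vector about the tool's x, y, z in degrees, then the closure in counts, from 0 (fully open) to 255 (shut). In form: [[tx, ty, tz, rx, ry, rz, hand], ...]. A call has 1 to 10 rows; each row is the pose to reach, as a shift and turn from the pose commanded when the call began, along the tool's axes at that moment; what a row does not reach only later rows make up. A row lasts 1/8 s, in which the tool goes at most 62.5 mm and 10.7 degrees, less where a joint would pass 70% of its speed; a pose out of reach is approached as far as the arm can. A call with a gripper value outside its range is refused whole. The fingers move at their own pace and stop on an object; the grip force is fixed at half the most. Time passes only in rows, so rows that repeat a pose let the fingers close. It gives the time, the measured TCP pose, the force and the opening at its end, in the units of the state.
- ctrl.get_obs(): the state, without advancing time (a new reading comes with each control period).
- ctrl.camera(name): name is "side" or "top" or "wrist"; returns (picture, depth): 384x512x3 uint8, red, green, blue; 384x512 float32, m along the optical axis (not along the pixel's ray), 0 where there is no reading.
- ctrl.camera_info(name): a dict with "fx", "fy", "cx", "cy" (pixels), "T" (4x4, takes a point from camera to world coordinates); the wrist camera has in their place "hand_eye" (4x4, takes a point from camera to tool coordinates, whose origin is the TCP and whose axes are the tool frame's). Camera axes: x right, y down, z forward; pixel columns grow to the right and rows downward; lengths in m; the calibration is good to about 2 mm. A picture is of the moment at which its call begins: read the wrist's pose just before it. camera_info takes no time and is no camera call.
- ctrl.hand_in(): hands the job in, once; it reports no verdict.
The state is a dict: "time_s": time; "q": joint angles; "dq": joint speeds; "joint_efforts": joint torques, N m; "eef_pos": TCP position; "eef_rot": TCP orientation; "wrist_force": force on the tool from outside, world axes, zero at the start; "torque": the same for the moment, N m; "opening": opening from 0.0 (shut) to 1.0 (fully open).
Only numpy, scipy, OpenCV 4.12 (cv2) and the standard library are available. Lean on these libraries where they do the work, as an engineer would, in place of code of your own. Each camera call takes 0.05 s, during which the arm holds its last target. There are 200 camera calls.

## Working session

There is one attempt and no reset: what is moved stays moved. The work goes in short steps, Python scripts to look and compute and a tool call to move; the robot and the scene stay as the last step left them, time stands still between calls to the robot, and variables do not carry over. Pictures are saved under pics/ and viewed, about 8 in all and at most 12, crops included, and the job is handed in when it is done.

Besides the shell and the picture viewer there is one more tool, called after "Request:" by a JSON object that holds its "fn" and its "kwargs", one argument or row to a line. step_arm: Moves the arm, as the interface text tells. Its arguments: {"type":"object","properties":{"motion":{"type":"array","items":{"type":"array","items":{"type":"number"}}}},"required":["motion"]}

```bash
mkdir -p pics; ls; cat > h.py <<'E'
import numpy as np, cv2
from bench import ctrl
from scipy.spatial.transform import Rotation as R
def pose():
    o=ctrl.get_obs(); q=np.array(o["eef_rot"]); T=np.eye(4)
    T[:3,:3]=R.from_quat(q[[1,2,3,0]]).as_matrix(); T[:3,3]=o["eef_pos"]; return T,o
def cam(n):
    T,o=pose(); im,d=ctrl.camera(n); i=ctrl.camera_info(n)
    C=T@np.array(i["hand_eye"]) if "hand_eye" in i else np.array(i["T"])
    return im,d,i,C
def cloud(d,i,C):
    v,u=np.mgrid[:d.shape[0],:d.shape[1]]
    p=np.stack([(u-i["cx"])/i["fx"]*d,(v-i["cy"])/i["fy"]*d,d],-1)
    return p@C[:3,:3].T+C[:3,3]
def save(n,im): cv2.imwrite("pics/"+n,im[...,::-1])
E
python3 - <<'E'
from h import *
for n in ("top","side"):
    im,d,i,C=cam(n); save(n+"1.png",im); np.savez(n+"1",im=im,d=d,C=C,P=cloud(d,i,C)); print(n,i,(d>0).mean())
T,o=pose(); print(o); print(T.round(3)); print(ctrl.camera_info("wrist"))
a=np.hstack([np.load("top1.npz")["im"]]); 
E
```

```text
pics
top {'fx': 412.84916428593573, 'fy': 412.84916428593573, 'cx': 246.2698657824301, 'cy': 192.75320695101965, 'T': array([[ 0.00945287, -0.98313534,  0.18263502,  0.40535689],
       [-0.99977511, -0.00582482,  0.02039125, -0.01086687],
       [-0.01898354, -0.1827867 , -0.9829693 ,  1.28474155],
       [ 0.        ,  0.        ,  0.        ,  1.        ]])} 0.9960784912109375
side {'fx': 355.5347134817339, 'fy': 355.5347134817339, 'cx': 257.83409276256657, 'cy': 197.39939005255508, 'T': array([[ 0.71579619, -0.31796895,  0.62171662,  0.05020058],
       [-0.69792514, -0.35527838,  0.6218342 , -0.56629297],
       [ 0.02315851, -0.87901821, -0.47622544,  0.57028944],
       [ 0.        ,  0.        ,  0.        ,  1.        ]])} 0.9960581461588541
{'time_s': 0.1, 'q': array([ 1.05071961e+00,  1.81461942e-01,  1.60789614e+00, -2.96080355e-05,
        1.35381379e+00, -2.06319308e-01]), 'dq': array([ 0.00131911, -0.00124601, -0.00245633,  0.00057312,  0.00067261,
       -0.00125528]), 'joint_efforts': array([ 2.20259540e-04, -4.45881450e+01, -3.52237093e+01, -2.20593902e-04,
        
[... 193 characters left out ...]
2 , 0.54740078, 0.45733735]), 'torque': array([-0.02587222,  0.00330969,  0.03710776]), 'opening': 1.0018229617094563}
[[-0.001  0.309  0.951  0.177]
 [-0.001  0.951 -0.309  0.546]
 [-1.    -0.002 -0.     0.23 ]
 [ 0.     0.     0.     1.   ]]
{'fx': 303.9990462347771, 'fy': 303.9990462347771, 'cx': 252.85481811207498, 'cy': 196.74130934935647, 'hand_eye': array([[ 9.27669535e-04, -3.02583113e-01,  9.53122552e-01,
        -1.42799904e-01],
       [ 9.99999285e-01, -4.38029498e-04, -1.11235349e-03,
         2.31447680e-05],
       [ 7.54075177e-04,  9.53122903e-01,  3.02582491e-01,
        -7.78387023e-02],
       [ 0.00000000e+00,  0.00000000e+00,  0.00000000e+00,
         1.00000000e+00]])}
```

View pics/top1.png

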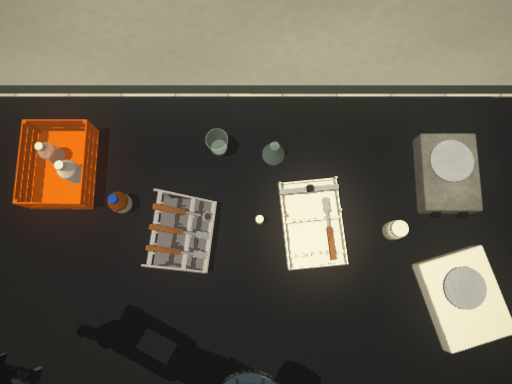

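View pics/side1.png

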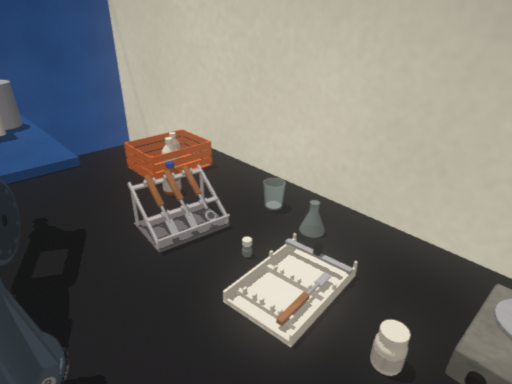

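The top view shows the stand at about (180,232) with its handles towards the left (+y). The tray is at (313,223) with the bridge at its far end. The laid spatula's handle is at (332,243), pointing towards the robot. In the side view the round bowl is at (211,215), so the far (+x) piece in the stand is the spoon.

```bash
python3 - <<'E'
from h import *
for n in("top","side"):
    z=np.load(n+"1.npz"); im,P=z["im"],z["P"]
    hsv=cv2.cvtColor(im,cv2.COLOR_RGB2HSV)
    m=cv2.inRange(hsv,(4,100,50),(14,230,220))
    k,l,s,c=cv2.connectedComponentsWithStats(m)
    print(n)
    for j in range(1,k):
        if s[j,4]<40: continue
        p=P[l==j]; 
        if not(0.2<p[:,0].mean()<0.8 and abs(p[:,1].mean())<.42): continue
        # robust: trim
        md=np.median(p,0); p=p[np.linalg.norm(p-md,axis=1)<.07]
        u=np.linalg.svd(p-p.mean(0))[2][0]; u*=np.sign(u[2]) if abs(u[2])>.2 else 1
        t=(p-p.mean(0))@u
        print(c[j].round(),len(p),p.mean(0).round(4),u.round(3),"yaw",np.degrees(np.arctan2(u[1],u[0])).round(1),"slope",np.degrees(np.arcsin(u[2])).round(1),t.min().round(3),t.max().round(3))
    m=(P[...,2]>.015)&(P[...,2]<.045)&(hsv[...,1]<90)&(hsv[...,2]>110)&(np.abs(P[...,1]+.17)<.19)&(P[...,0]>.2)&(P[...,0]<.56)
    m=cv2.morphologyEx(m.astype('u1'),cv2.MORPH_OPEN,np.ones((2,2)))
    k,l,s,c=cv2.connectedComponentsWithStats(m)
    for j in np.argsort(-s[1:,4])[:3]+1:
        p=P[l==j]; print("tray",s[j],cv2.minAreaRect(p[:,:2].astype('f4')*1000),np.median(p[:,2]))
    m=(P[...,2]>.055)&(P[...,2]<.075)&(np.abs(P[...,1]+.17)<.15)&(P[...,0]>.35)&(P[...,0]<.56)
    print("grip",m.sum(),P[m].mean(0) if m.any() else 0)
    m=(P[...,2]>.012)&(np.abs(P[...,1]+.04)<.04)&(P[...,0]>.3)&(P[...,0]<.45)
    print("vial",m.sum(),P[m].mean(0),P[m].max(0))
z=np.load("top1.npz")["im"]; a=cv2.resize(z[175:285,130:230],None,fx=4,fy=4,interpolation=2); b=cv2.resize(z[170:280,260:360],None,fx=4,fy=4,interpolation=2)
save("topc.png",np.hstack([a,b]))
E
```

```text
top
[119. 201.] 234 [0.6018 0.3929 0.0763] [-0.948  0.317 -0.04 ] yaw 161.5 slope -2.3 -0.03 0.029
[169. 209.] 189 [0.5735 0.2329 0.1227] [0.086 0.827 0.555] yaw 84.0 slope 33.7 -0.051 0.048
[165. 229.] 187 [0.5164 0.2406 0.1233] [0.084 0.822 0.563] yaw 84.1 slope 34.3 -0.053 0.047
[331. 243.] 163 [ 0.4872 -0.2413  0.0297] [-0.994 -0.113  0.001] yaw -173.5 slope 0.1 -0.048 0.047
[162. 249.] 188 [0.4591 0.2461 0.1235] [0.087 0.819 0.567] yaw 83.9 slope 34.5 -0.053 0.048
tray [341 220   9  45 144] ((482.6854248046875, -151.1298065185547), (135.6144561767578, 290.21063232421875), 3.821909189224243) 0.03004778864586588
tray [284 220  21  24 117] ((485.0848693847656, -81.71553039550781), (50.89521408081055, 212.29165649414062), 53.99578094482422) 0.020279430059871872
tray [287 245   7  26  69] ((441.9882507324219, -114.67047119140625), (75.76753997802734, 14.974740028381348), 11.610036849975586) 0.030781297951927078
grip 1 [ 0.54797945 -0.0212437   0.0563062 ]
vial 771 [ 0.40535689 -0.01086687  1.28474155] [ 0.40535689 -0.01086687  1.28474155]
side
[292. 308.] 295 [ 0.4783 -0.245   0.0288] [-0.994 -0.107 -0.013] yaw -173.8 slope -0.7 -0.055 0.044
tray [224 258  95  45 733] ((289.73541259765625, -302.88507080078125), (684.7088012695312, 195.49053955078125), 31.783079147338867) 0.0192655338362947
tray [290 296  40  47 370] ((293.574951171875, -394.8177795410156), (592.468505859375, 59.33378982543945), 29.4486083984375) 0.023285040887213504
tray [258 298  26  19 152] ((462.8854675292969, -205.75946044921875), (75.31060791015625, 37.2299919128418), 85.02193450927734) 0.017390047447895574
grip 0 0<stdin>:25: RuntimeWarning: Mean of empty slice.
  ret = um.true_divide(
Traceback (most recent call last):
ValueError: zero-size array to reduction operation maximum which has no identity
```

```bash
cat >> h.py <<'E'
def tgt(p_grasp,xdir,zdir,gd=.019):
    x=np.array(xdir,float);x/=np.linalg.norm(x); z=np.array(zdir,float); z-=x*(x@z); z/=np.linalg.norm(z)
    T=np.eye(4); T[:3,:3]=np.c_[x,np.cross(z,x),z]; T[:3,3]=np.array(p_grasp)+gd*x; return T
def rel(T,T0=None):
    if T0 is None: T0=pose()[0]
    D=np.linalg.inv(T0)@T
    return (D[:3,3]*1000).round(1),np.degrees(R.from_matrix(D[:3,:3]).as_rotvec()).round(2)
def piece(eh_yaw,slope):
    a,s=np.radians([eh_yaw,slope]); e=np.array([np.cos(a)*np.cos(s),np.sin(a)*np.cos(s),np.sin(s)])
    n=np.array([-np.cos(a)*np.sin(s),-np.sin(a)*np.sin(s),np.cos(s)]); return e,n
E
python3 - <<'E'
from h import *
z=np.load("top1.npz"); im,P=z["im"],z["P"]
tx=np.array([np.cos(np.radians(186.3)),np.sin(np.radians(186.3))]); ty=np.array([-tx[1],tx[0]])
o=np.array([.5266,-.1886]); q=(P[...,:2]-o)
X=q@tx*1000;Y=q@ty*1000;Z=P[...,2]*1000
g=im.mean(2)
m=(np.abs(Y)<130)&(X>-190)&(X<150)&(Z>-10)&(Z<80)
w=m&(Z>24)&(Z<38)
for lo,hi in((-110,-70),(70,110)):
    s=w&(Y>lo)&(Y<hi)&(X>-120)&(X<90); print("wall",lo,np.percentile(Y[s],[5,25,50,75,95]).round(1),s.sum(), "slope",np.polyfit(X[s],Y[s],1).round(4))
s=w&(X>95)&(np.abs(Y)<80);print("end",np.percentile(X[s],[5,50,95]).round(1),s.sum())
# white region extents at all heights
s=m&(g>120); print("white x",np.percentile(X[s],[1,99]).round(1),"y",np.percentile(Y[s],[1,99]).round(1))
s=m&(X>-175)&(X<-90)&(Z>46); print("grip",s.sum(),X[s].round(0),Y[s].round(0),Z[s].round(0))
s=m&(X<-90)&(Z>36)&(Z<48); print("bar",s.sum(),np.percentile(X[s],[5,50,95]),np.percentile(Y[s],[3,97]))
h=cv2.inRange(cv2.cvtColor(im,cv2.COLOR_RGB2HSV),(4,100,50),(14,230,220))>0
s=m&h; print("laid handle",X[s].mean(),Y[s].mean())
a=cv2.resize(im[175:285,130:230],None,fx=4,fy=4,interpolation=2); b=cv2.resize(im[170:280,260:360],None,fx=4,fy=4,interpolation=2)
save("topc.png",np.hstack([a,b]))
e,n=piece(84,34.7); 
for nm,c in(("near",[.4591,.2461,.1235]),("mid",[.5164,.2406,.1233])):
    org=np.array(c)-7e-3*n-.045*e; print(nm,"origin",org.round(4))
    gp=org+.02*e+.12*n; T=tgt(gp,-n,-e); print("hover",rel(T),T[:3,3].round(3))
E
```

```text
wall -110 [-88.5 -87.3 -85.6 -84.  -82.6] 140 slope [-5.6000e-03 -8.5665e+01]
wall 70 [84.6 86.  87.4 89.5 91.3] 172 slope [1.3000e-03 8.7563e+01]Traceback (most recent call last):
  File "<stdin>", line 11, in <module>
    return _quantile_unchecked(
        a, q, axis, out, overwrite_input, method, keepdims, weights)
    return _ureduce(a,
                    func=_quantile_ureduce_func,
    ...<5 lines>...
                    overwrite_input=overwrite_input,
                    method=method)
    r = func(a, **kwargs)
    result = _quantile(arr,
                       quantiles=q,
    ...<2 lines>...
                       out=out,
                       weights=wgt)
    slices_having_nans = np.isnan(arr[-1, ...])
                                  ~~~^^^^^^^^^
IndexError: index -1 is out of bounds for axis 0 with size 0
```

```bash
python3 - <<'E'
from h import *
z=np.load("top1.npz"); im,P=z["im"],z["P"]
tx=np.array([np.cos(np.radians(186.3)),np.sin(np.radians(186.3))]); ty=np.array([-tx[1],tx[0]])
o=np.array([.5266,-.1886]); q=(P[...,:2]-o)
X=q@tx*1000;Y=q@ty*1000;Z=P[...,2]*1000
g=im.mean(2); pc=lambda a,p: np.percentile(a,p).round(1) if a.size else None
m=(np.abs(Y)<130)&(X>-190)&(X<150)&(Z>-10)&(Z<80)
s=m&(g>120); print("white x",pc(X[s],[1,2,98,99]),"y",pc(Y[s],[1,99]))
s=m&(X>-175)&(X<-90)&(Z>46); print("grip",s.sum(),pc(X[s],[5,50,95]),pc(Y[s],[5,50,95]),pc(Z[s],[5,50,95]))
s=m&(X<-90)&(Z>37)&(Z<46); print("bar",s.sum(),pc(X[s],[5,50,95]),pc(Y[s],[3,97]))
h=cv2.inRange(cv2.cvtColor(im,cv2.COLOR_RGB2HSV),(4,100,50),(14,230,220))>0
s=m&h; print("laid handle",X[s].mean(),Y[s].mean())
a=cv2.resize(im[175:285,130:230],None,fx=4,fy=4,interpolation=2); b=cv2.resize(im[170:280,260:360],None,fx=4,fy=4,interpolation=2)
save("topc.png",np.hstack([a,b]))
e,n=piece(84,34.7); 
for nm,c in(("near",[.4591,.2461,.1235]),("mid",[.5164,.2406,.1233])):
    org=np.array(c)-7e-3*n-.045*e; print(nm,"origin",org.round(4))
    gp=org+.02*e+.12*n; T=tgt(gp,-n,-e); print("hover",rel(T),T[:3,3].round(3))
E
```

```text
white x [-156.3 -153.8  107.7  110.2] y [-88.3  89.5]
grip 78 [-150.8 -123.5 -115.6] [-82.1   1.4  87.6] [46.1 61.6 70.8]
bar 258 [-131.9 -123.9 -116.9] [-84.3  87.3]
laid handle 44.94111194204754 48.01697508977204
near origin [0.4556 0.2133 0.0921]
hover (array([  44.2, -271.1,  376.2]), array([75.45, 29.15, 23.66])) [0.451 0.172 0.187]
mid origin [0.5129 0.2078 0.0919]
hover (array([  44.4, -258.7,  432.4]), array([75.45, 29.15, 23.66])) [0.509 0.167 0.186]
```

View pics/topc.png

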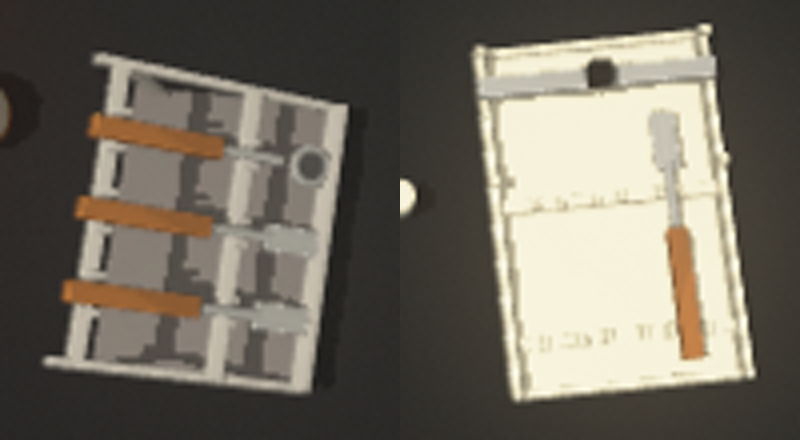

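The crop confirms the layout. The spoon is the top piece, with its bowl at (311,167). The blades are at (290,242) and (280,317), and the bridge grip is at (600,73). I'll move to hover over the near spatula.

Request:
{"fn": "step_arm", "kwargs": {
  "motion": [
    [-30,-10,10,0,0,0,130],
    [-40,-40,50,9,4,3,130],
    [-40,-75,95,18,7,6,130],
    [-35,-110,145,27,11,9,130],
    [-25,-145,195,36,14,12,130],
    [-15,-180,240,46,18,15,130],
    [-5,-215,285,55,21,18,130],
    [5,-245,330,65,25,20,130],
    [20,-270,365,71,27.5,22,130],
    [28,-282,379,75.45,29.15,23.66,130]
  ]
}}

```text
time_s: 1.35
eef_pos: [0.4519, 0.1594, 0.2023]
eef_rot: [0.308, 0.66, 0.591, -0.345]
wrist_force: [-0.2, 0.3, 0.1]
opening: 0.492
```

Request:
{"fn": "step_arm", "kwargs": {
  "motion": [
    [0,0,0,0,0,0,130],
    [0,0,0,0,0,0,130]
  ]
}}

```text
time_s: 1.6
eef_pos: [0.4506, 0.1621, 0.2034]
eef_rot: [0.311, 0.658, 0.593, -0.344]
wrist_force: [-0.1, 0.7, 0.1]
opening: 0.487
```

```bash
python3 - <<'E'
from h import *
im,d,i,C=cam("wrist"); save("w1.png",im); P=cloud(d,i,C); np.savez("w1",im=im,d=d,C=C,P=P)
T,o=pose(); print(o["opening"],o["q"].round(2))
e,n=piece(84,34.7); org=np.array([.4556,.2133,.0921]); gp=org+.02*e+.14*n; print(rel(tgt(gp,-n,-e)))
h=cv2.inRange(cv2.cvtColor(im,cv2.COLOR_RGB2HSV),(3,100,40),(15,240,230)); k,l,s,c=cv2.connectedComponentsWithStats(h)
for j in range(1,k):
    if s[j,4]<150: continue
    p=P[(l==j)&(d>0)]; p=p[np.linalg.norm(p-np.median(p,0),axis=1)<.08]; u=np.linalg.svd(p-p.mean(0),full_matrices=False)[2][0]; u*=np.sign(u[2]); t=(p-p.mean(0))@u
    print(c[j].round(),len(p),p.mean(0).round(4),"yaw",np.degrees(np.arctan2(u[1],u[0])).round(1),"slope",np.degrees(np.arcsin(u[2])).round(1),t.min().round(3),t.max().round(3))
E
```

```text
0.4874332366400737 [-0.32 -0.05  2.03  0.61  1.35 -0.41]
(array([-0.2, -0.4,  1.5]), array([ 0.13, -0.06,  0.  ]))
[388.  28.] 1865 [0.6326 0.5032 0.0287] yaw -6.6 slope 2.8 -0.051 0.073
[339.  98.] 211 [0.5924 0.3822 0.0072] yaw 152.1 slope 4.5 -0.031 0.029
[252. 182.] 1056 [0.4569 0.2327 0.1138] yaw 82.2 slope 34.3 -0.037 0.062
[317. 178.] 1319 [0.5131 0.2303 0.1157] yaw 84.4 slope 33.8 -0.041 0.058
[382. 175.] 1724 [0.5696 0.2276 0.1173] yaw 85.1 slope 33.9 -0.045 0.055
```

View pics/w1.png

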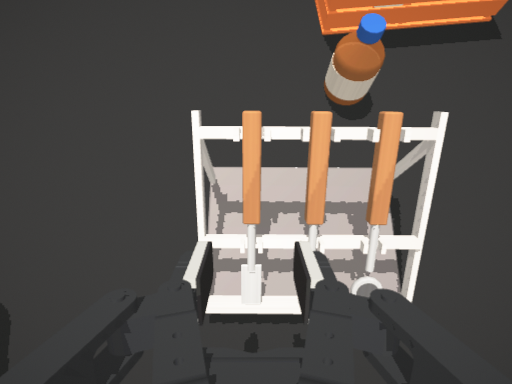

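The wrist view shows the near handle centred at column 252 between the fingers (mid-column about 254), so the fit agrees. I'll descend along the tool axis and close.

Request:
{"fn": "step_arm", "kwargs": {
  "motion": [
    [20,0,1.5,0,0,0,130],
    [45,-0.4,1.5,0,0,0,130],
    [70,-0.4,1.5,0,0,0,130],
    [92,-0.4,1.5,0,0,0,130],
    [112,-0.4,1.5,0,0,0,130],
    [125,-0.4,1.5,0,0,0,130],
    [133,-0.4,1.5,0,0,0,130],
    [136,-0.4,1.5,0,0,0,130],
    [136,-0.4,1.5,0,0,0,130]
  ]
}}

```text
time_s: 2.78
eef_pos: [0.4588, 0.2377, 0.091]
eef_rot: [0.31, 0.659, 0.593, -0.344]
wrist_force: [0.3, -1.0, 0.8]
opening: 0.488
```

Request:
{"fn": "step_arm", "kwargs": {
  "motion": [
    [0,0,0,0,0,0,160],
    [0,0,0,0,0,0,190],
    [0,0,0,0,0,0,220],
    [0,0,0,0,0,0,255],
    [0,0,0,0,0,0,255],
    [0,0,0,0,0,0,255]
  ]
}}

```text
time_s: 3.52
eef_pos: [0.4592, 0.2374, 0.0911]
eef_rot: [0.311, 0.659, 0.592, -0.344]
wrist_force: [-1.3, -4.5, 5.3]
opening: 0.176
```

```bash
python3 - <<'E'
from h import *
im,d,i,C=cam("wrist"); save("w2.png",im)
T,o=pose(); print(o["opening"],o["wrist_force"].round(1))
e,n=piece(84,34.7); org=np.array([.4556,.2133,.0921]); gp=org+.02*e+.004*n; print(rel(tgt(gp,-n,-e)))
E
```

```text
0.17157046035748427 [ 0.1 -4.5  4.9]
(array([ 0.3, -1. , -0.6]), array([ 0.04, -0.07, -0.09]))
```

View pics/w2.png

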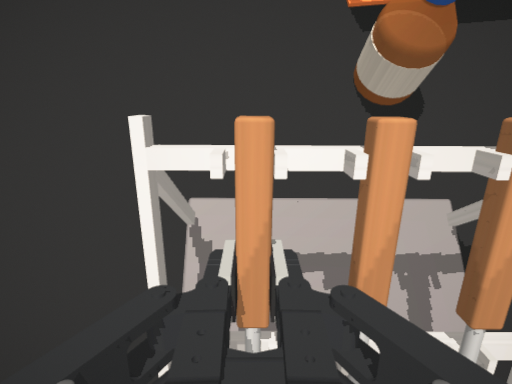

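Request:
{"fn": "step_arm", "kwargs": {
  "motion": [
    [-4,0,0,0,0,0,255],
    [-10,0,0,0,0,0,255],
    [-20,0,0,0,0,0,255],
    [-35,0,0,0,0,0,255],
    [-50,0,0,0,0,0,255],
    [-70,0,0,0,0,0,255],
    [-90,0,0,0,0,0,255],
    [-110,0,0,0,0,0,255],
    [-130,0,0,0,0,0,255],
    [-140,0,0,0,0,0,255]
  ]
}}

```text
time_s: 4.82
eef_pos: [0.4507, 0.1572, 0.2072]
eef_rot: [0.311, 0.659, 0.592, -0.344]
wrist_force: [0.4, -0.5, -0.8]
opening: 0.171
```

```bash
cat >> h.py <<'E'
O=np.array([.5277,-.189]); YAW=186.3
def tray(X,Y,Z):
    e,_=piece(YAW,0); ty=np.array([-e[1],e[0],0]); return np.r_[O,0]+(X*e+Y*ty)/1000+np.array([0,0,Z/1000]),e
E
python3 - <<'E'
from h import *
T,o=pose(); print(o["opening"],o["wrist_force"].round(1),T[:3,3].round(3))
p,e=tray(20,0,127); G=tgt(p,[0,0,-1],-e); s,r=rel(G); print(s,r,np.linalg.norm(r))
# intermediate path via slerp, z never below
from scipy.spatial.transform import Slerp
sl=Slerp([0,1],R.from_matrix([T[:3,:3],G[:3,:3]]))
for k in range(1,13):
    f=k/12; M=np.eye(4); M[:3,:3]=sl(f).as_matrix(); M[:3,3]=T[:3,3]*(1-f)+G[:3,3]*f+[0,0,.05*np.sin(np.pi*f)]; s,r=rel(M,T); print(k,s.round(),r.round(1),M[:3,3].round(3))
E
```

```text
0.1705507023482241 [ 0.4 -0.5 -0.8] [0.451 0.157 0.207]
[-112.3   93.3  336.4] [-98.79 -24.74 -31.03] 106.46310440711375
1 [-20.   8.  21.] [-8.2 -2.1 -2.6] [0.455 0.128 0.212]
2 [-39.  16.  42.] [-16.5  -4.1  -5.2] [0.46  0.099 0.216]
3 [-57.  23.  64.] [-24.7  -6.2  -7.8] [0.465 0.07  0.218]
4 [-73.  31.  88.] [-32.9  -8.2 -10.3] [0.47  0.041 0.217]
5 [-86.  39. 113.] [-41.2 -10.3 -12.9] [0.475 0.012 0.214]
6 [-97.  47. 140.] [-49.4 -12.4 -15.5] [ 0.479 -0.017  0.208]
7 [-105.   55.  169.] [-57.6 -14.4 -18.1] [ 0.484 -0.046  0.198]
8 [-110.   62.  200.] [-65.9 -16.5 -20.7] [ 0.489 -0.075  0.184]
9 [-113.   70.  232.] [-74.1 -18.6 -23.3] [ 0.494 -0.104  0.168]
10 [-114.   78.  266.] [-82.3 -20.6 -25.9] [ 0.498 -0.133  0.15 ]
11 [-114.   86.  301.] [-90.6 -22.7 -28.4] [ 0.503 -0.162  0.129]
12 [-112.   93.  336.] [-98.8 -24.7 -31. ] [ 0.508 -0.191  0.108]
```

Request:
{"fn": "step_arm", "kwargs": {
  "motion": [
    [-20,8,21,-8.2,-2.1,-2.6,255],
    [-39,16,42,-16.5,-4.1,-5.2,255],
    [-57,23,64,-24.7,-6.2,-7.8,255],
    [-73,31,88,-32.9,-8.2,-10.3,255],
    [-86,39,113,-41.2,-10.3,-12.9,255],
    [-97,47,140,-49.4,-12.4,-15.5,255],
    [-105,55,169,-57.6,-14.4,-18.1,255],
    [-110,62,200,-65.9,-16.5,-20.7,255],
    [-113,70,232,-74.1,-18.6,-23.3,255],
    [-114,78,266,-82.3,-20.6,-25.9,255]
  ]
}}

```text
time_s: 6.08
eef_pos: [0.4983, -0.1328, 0.1474]
eef_rot: [0.676, 0.091, 0.731, -0.031]
wrist_force: [0.5, 0.2, 0.2]
opening: 0.174
```

```bash
python3 - <<'E'
from h import *
T,o=pose(); print(o["opening"],T[:3,3].round(3))
p,e=tray(20,0,127); G=tgt(p,[0,0,-1],-e); print(rel(G))
im,d,i,C=cam("wrist"); T,o=pose(); print(rel(G))
E
```

```text
0.17358590178620398 [ 0.498 -0.133  0.147]
(array([ 33.2, -58.7,  22.5]), array([-16.15,  -4.23,  -5.11]))
(array([ 31.1, -56.5,  22.7]), array([-15.88,  -4.31,  -5.  ]))
```

Request:
{"fn": "step_arm", "kwargs": {
  "motion": [
    [5,-20,8,-5,-1.4,-1.6,255],
    [15,-40,16,-10.5,-2.9,-3.3,255],
    [26,-52,21,-14.5,-4,-4.6,255],
    [31,-56.5,22.5,-15.9,-4.3,-5,255],
    [31,-56.5,22.5,-15.9,-4.3,-5,255],
    [31,-56.5,22.5,-15.9,-4.3,-5,255]
  ]
}}

```text
time_s: 6.88
eef_pos: [0.5081, -0.188, 0.111]
eef_rot: [0.706, -0.034, 0.706, 0.036]
wrist_force: [1.2, 0.0, 0.7]
opening: 0.172
```

```bash
python3 - <<'E'
from h import *
im,d,i,C=cam("wrist"); save("w3.png",im); P=cloud(d,i,C); np.savez("w3",im=im,d=d,C=C,P=P)
T,o=pose(); print(o["opening"],o["wrist_force"].round(1),T[:3,3].round(4))
p,e=tray(20,0,127); G=tgt(p,[0,0,-1],-e); print(rel(G))
h=cv2.inRange(cv2.cvtColor(im,cv2.COLOR_RGB2HSV),(3,100,40),(15,240,230)); k,l,s,c=cv2.connectedComponentsWithStats(h)
_,ey=tray(0,0,0); ty=np.array([-ey[1],ey[0],0])
for j in range(1,k):
    if s[j,4]<300: continue
    p=P[(l==j)&(d>0)]; p=p[np.linalg.norm(p-np.median(p,0),axis=1)<.08]; u=np.linalg.svd(p-p.mean(0),full_matrices=False)[2][0]; u*=np.sign(u@ey); t=(p-p.mean(0))@u
    q=p-np.r_[O,0]
    print(c[j].round(),len(p),"tray XY",(q@ey).mean().round(4),(q@ey).max().round(4),(q@ty).mean().round(4),"z",np.percentile(p[:,2],[5,50,95]).round(4),"yaw",np.degrees(np.arctan2(u[1],u[0])).round(1),"slope",np.degrees(np.arcsin(u[2])).round(1))
E
```

```text
0.1733558810395069 [ 0.1  0.9 -1.5] [ 0.5082 -0.1881  0.1111]
(array([ 3.1, -3.1, -0.7]), array([-0.56,  0.04, -0.17]))
[184. 163.] 2914 tray XY 0.0517 0.0973 0.0476 z [0.0237 0.03   0.0311] yaw -174.1 slope 0.0
[253. 218.] 7471 tray XY 0.0473 0.0913 -0.0036 z [0.1316 0.1327 0.1337] yaw -174.8 slope 0.2
```

View pics/w3.png

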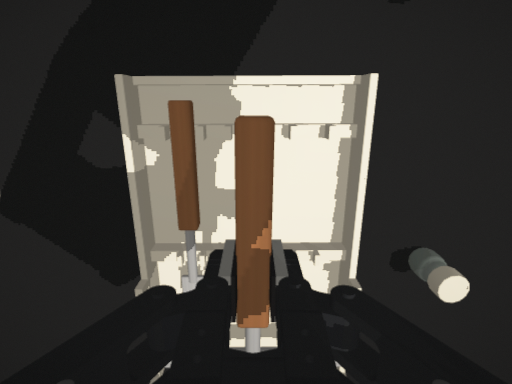

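```bash
python3 - <<'E'
from h import *
z=np.load("w3.npz"); P,im,d=z["P"],z["im"],z["d"]
p0,e=tray(0,0,0); ty=np.array([-e[1],e[0],0])
q=P-p0; X=q@e*1000;Y=q@ty*1000;Z=P[...,2]*1000
v=(d>0)&(np.abs(Y)<110)&(X>-60)&(X<140)
for sgn in(1,-1):
    s=v&(Z>30)&(Z<35)&(sgn*Y>75); print("wall",sgn,s.sum(),np.percentile(Y[s],[5,50,95]).round(1),np.polyfit(X[s],Y[s],1).round(4),"Z",np.median(Z[s]).round(1))
s=v&(Z>28)&(X>95)&(np.abs(Y)<75)&(Z<36); print("endwall",s.sum(),np.percentile(X[s],[5,50,95]).round(1))
s=v&(np.abs(Y)<75)&(Z>12.5)&(Z<18)&(X>55)&(X<95); print("rest75",s.sum(),np.percentile(X[s],[5,25,50,75,95]).round(1),np.median(Z[s]))
s=v&(np.abs(Y)<75)&(Z>17)&(Z<21)&(X>-50)&(X<-10); print("rest-30",s.sum(),np.percentile(X[s],[5,25,50,75,95]).round(1))
s=v&(np.abs(Y)<80)&(Z>26.5)&(Z<33)&(X>65)&(X<88)
print("posts75 hist",np.histogram(Y[s],np.arange(-80,81,2.5))[0])
h=np.histogram(Y[s],np.arange(-80,81,2.5))[1]; print("x posts",np.percentile(X[s],[5,50,95]).round(1))
for lo,hi in((-70,-48),(-48,-28),(-24,0),(0,24)):
    t=s&(Y>lo)&(Y<hi); print(lo,t.sum(),np.percentile(Y[t],[3,50,97]).round(1) if t.any() else 0)
E
```

```text
wall 1 1803 [84.8 87.4 90.5] [-6.6000e-03  8.7785e+01] Z 32.1
wall -1 1751 [-88.3 -85.3 -82.6] [-8.20000e-03 -8.50271e+01] Z 31.9
endwall 105 [95.2 96.6 97.9]
rest75 1171 [70.2 72.4 75.  77.8 79.7] 16.144699390383238
rest-30 710 [-34.4 -31.9 -28.9 -26.2 -24.7]
posts75 hist [  0   0   0   0   0   0  25  50  47   0   0   0   0   0   0   0   0  13
  47  46   0   0   0   0   0   0   0   0   0   0   0   0   0   0   0   0
   2  52  43   0   0   0   0   0  14  47  47   0 104 113 113 116 115 111
  58   1  59  51   7   0   0   0   0   0]
x posts [67.2 75.7 86.2]
-70 122 [-63.4 -60.7 -58.4]
-48 106 [-35.2 -32.9 -30.6]
-24 0 0
0 97 [12.5 14.8 17.1]
```

Request:
{"fn": "step_arm", "kwargs": {
  "motion": [
    [10,-2,-1.5,-0.3,0,0,255],
    [25,-4.3,-3,-0.3,0,0.17,255],
    [45,-4.3,-3,-0.3,0,0.17,255],
    [60,-4.3,-3,-0.3,0,0.17,255],
    [72,-4.3,-3,-0.3,0,0.17,255],
    [80,-4.3,-3,-0.3,0,0.17,255],
    [80,-4.3,-3,-0.3,0,0.17,255]
  ]
}}

```text
time_s: 7.8
eef_pos: [0.505, -0.1924, 0.0299]
eef_rot: [0.706, -0.035, 0.706, 0.04]
wrist_force: [0.1, 0.3, -0.1]
opening: 0.172
```

```bash
sed -i 's/^O=.*/O=np.array([.5278,-.1901]); YAW=185.9/' h.py; cat > held.py <<'E'
from h import *
import sys
Yc=float(sys.argv[1])
im,d,i,C=cam("wrist"); P=cloud(d,i,C); save(sys.argv[2],im)
T,o=pose(); print(o["time_s"],o["opening"],o["wrist_force"].round(1),T[:3,3].round(4))
p0,e=tray(0,0,0); ty=np.array([-e[1],e[0],0])
p,_=tray(20,Yc,27); print(rel(tgt(p,[0,0,-1],-e)))
q=P-p0; X=q@e*1000;Y=q@ty*1000;Z=P[...,2]*1000
h=cv2.inRange(cv2.cvtColor(im,cv2.COLOR_RGB2HSV),(3,100,40),(15,240,230)); k,l,s,c=cv2.connectedComponentsWithStats(h)
for j in range(1,k):
    if s[j,4]<300: continue
    m=(l==j)&(d>0)&(abs(Y)<100)&(X>-20)&(X<120); 
    if m.sum()<300: continue
    m&=Z>np.median(Z[m])-2.5
    print(c[j].round(),m.sum(),"Xmax",X[m].max().round(1),"Y fit at 0/45",np.polyval(np.polyfit(X[m],Y[m],1),[0,45,90]).round(1),"Z at 0/45/90",np.polyval(np.polyfit(X[m],Z[m],1),[0,45,90]).round(1))
for sgn in(1,-1):
    s=(d>0)&(X>20)&(X<70)&(Z>30)&(Z<35)&(sgn*Y>75)&(sgn*Y<95); print("wall",sgn,np.median(Y[s]).round(1))
E
python3 held.py 0 w4.png
```

```text
7.85 0.17506896633157162 [-0.7 -0.4 -1. ] [ 0.5054 -0.1926  0.0305]
(array([22.5,  0. ,  2.6]), array([ 0.18,  0.01, -0.35]))
[159. 194.] 5686 Xmax 97.7 Y fit at 0/45 [46.9 47.1 47.3] Z at 0/45/90 [30.4 30.2 30. ]
[253. 218.] 7489 Xmax 94.8 Y fit at 0/45 [ 0.1 -0.1 -0.3] Z at 0/45/90 [51.4 51.6 51.7]
wall 1 86.2
wall -1 -86.0
```

Request:
{"fn": "step_arm", "kwargs": {
  "motion": [
    [8,0,0,0,0,0,255],
    [14,0,0,0,0,0,255],
    [18,0,0,0,0,0,255],
    [20,0,0,0,0,0,255],
    [21,0,0,0,0,0,255],
    [21,0,0,0,0,0,255]
  ]
}}

```text
time_s: 8.6
eef_pos: [0.5053, -0.1925, 0.0095]
eef_rot: [0.706, -0.035, 0.706, 0.04]
wrist_force: [1.2, -0.1, -0.2]
opening: 0.174
```

```bash
python3 held.py 0 w5.png
```

```text
8.65 0.17457688952907952 [0.5 0.1 0. ] [ 0.5054 -0.1925  0.0096]
(array([1.6, 0.1, 2.5]), array([ 0.17,  0.02, -0.34]))
[144. 195.] 6713 Xmax 97.8 Y fit at 0/45 [47.4 47.2 47.1] Z at 0/45/90 [30.5 30.2 30. ]
[253. 218.] 7471 Xmax 94.6 Y fit at 0/45 [ 0.3  0.1 -0.2] Z at 0/45/90 [31.  31.1 31.3]
wall 1 86.1
wall -1 -85.9
```

Request:
{"fn": "step_arm", "kwargs": {
  "motion": [
    [1,0,0,0,0,0,255],
    [1,0,0,0,0,0,255],
    [1,0,0,0,0,0,195],
    [1,0,0,0,0,0,175],
    [1,0,0,0,0,0,162],
    [1,0,0,0,0,0,162]
  ]
}}

```text
time_s: 9.4
eef_pos: [0.5053, -0.1924, 0.0085]
eef_rot: [0.706, -0.035, 0.706, 0.04]
wrist_force: [-0.4, -0.5, 0.2]
opening: 0.364
```

Request:
{"fn": "step_arm", "kwargs": {
  "motion": [
    [-10,0,0,0,0,0,162],
    [-30,0,0,0,0,0,162],
    [-60,0,0,0,0,0,162],
    [-100,0,0,0,0,0,162],
    [-140,0,0,0,0,0,162],
    [-140,0,0,0,0,0,140]
  ]
}}

```text
time_s: 10.15
eef_pos: [0.5078, -0.1948, 0.1531]
eef_rot: [0.708, -0.037, 0.704, 0.038]
wrist_force: [0.4, -0.7, -0.5]
opening: 0.447
```

```bash
python3 held.py 0 w6.png; python3 - <<'E'
from h import *
from scipy.spatial.transform import Slerp
T,o=pose()
e,n=piece(84,34.7); org=np.array([.5129,.2078,.0919]); G=tgt(org+.02*e+.14*n,-n,-e)
sl=Slerp([0,1],R.from_matrix([T[:3,:3],G[:3,:3]]))
for k in range(1,11):
    f=k/10; M=np.eye(4); M[:3,:3]=sl(f).as_matrix(); M[:3,3]=T[:3,3]*(1-f)+G[:3,3]*f+[0,0,.04*np.sin(np.pi*f)]; s,r=rel(M,T); print(k,s,r.round(1))
E
```

```text
10.2 0.4499618813624511 [ 0.   0.7 -0.1] [ 0.5065 -0.194   0.1508]
(array([142.8,   1.2,   1.1]), array([ 0.18,  0.21, -0.18]))
[202. 155.] 1911 Xmax 97.6 Y fit at 0/45 [47.6 47.7 47.7] Z at 0/45/90 [30. 30. 30.]
[256. 159.] 1895 Xmax 93.7 Y fit at 0/45 [ 0.9  0.3 -0.2] Z at 0/45/90 [30.  30.  30.1]
wall 1 86.9
wall -1 -86.1
1 [-17.4  34.8   3.9] [9.9 2.5 3. ]
2 [-33.6  69.6   7.7] [19.7  5.   6.1]
3 [-47.6 104.4  11.6] [29.6  7.5  9.2]
4 [-58.3 139.2  15.4] [39.5 10.  12.2]
5 [-65.3 174.   19.2] [49.3 12.4 15.2]
6 [-68.5 208.8  23. ] [59.2 14.9 18.3]
7 [-67.8 243.5  26.8] [69.1 17.4 21.3]
8 [-64.1 278.3  30.6] [78.9 19.9 24.4]
9 [-58.  313.   34.4] [88.8 22.4 27.4]
10 [-50.7 347.8  38.1] [98.7 24.9 30.5]
```

View pics/w6.png

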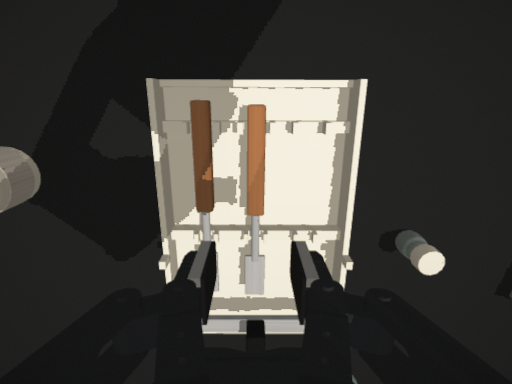

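The first spatula lies in the middle channel, with its handle at (256,159), level with the laid one at a measured 30 mm top height, and let go. Next is the mid-stand spatula.

Request:
{"fn": "step_arm", "kwargs": {
  "motion": [
    [-17,35,4,9.9,2.5,3,130],
    [-34,70,8,19.7,5,6.1,130],
    [-48,104,12,29.6,7.5,9.2,130],
    [-58,139,15,39.5,10,12.2,130],
    [-65,174,19,49.3,12.4,15.2,130],
    [-68,209,23,59.2,14.9,18.3,130],
    [-68,243,27,69.1,17.4,21.3,130],
    [-64,278,31,78.9,19.9,24.4,130],
    [-58,313,34.4,88.8,22.4,27.4,130],
    [-50.7,347.8,38.1,98.7,24.9,30.5,130]
  ]
}}

```text
time_s: 11.45
eef_pos: [0.5058, 0.1573, 0.2001]
eef_rot: [0.305, 0.66, 0.593, -0.347]
wrist_force: [0.2, 0.3, 0.2]
opening: 0.494
```

Request:
{"fn": "step_arm", "kwargs": {
  "motion": [
    [0,0,0,0,0,0,130],
    [0,0,0,0,0,0,130],
    [0,0,0,0,0,0,130]
  ]
}}

```text
time_s: 11.82
eef_pos: [0.5071, 0.1554, 0.2015]
eef_rot: [0.309, 0.658, 0.593, -0.345]
wrist_force: [-0.1, 0.1, 0.6]
opening: 0.492
```

```bash
python3 - <<'E'
from h import *
im,d,i,C=cam("wrist"); save("w7.png",im); P=cloud(d,i,C)
T,o=pose(); print(o["time_s"],o["opening"],o["q"].round(2))
e,n=piece(84,34.7); yy=np.cross(n,e); org=np.array([.5129,.2078,.0919]); print(rel(tgt(org+.02*e+.14*n,-n,-e)))
h=cv2.inRange(cv2.cvtColor(im,cv2.COLOR_RGB2HSV),(3,100,40),(15,240,230)); q=P-org
X,Y,Z=[q@a*1000 for a in(e,yy,n)]
m=(h>0)&(d>0)&(abs(Y)<25)&(X>-15)&(X<110)&(abs(Z)<20); m&=Z>np.median(Z[m])-2.5
print(m.sum(),X[m].min(),X[m].max(),np.polyval(np.polyfit(X[m],Y[m],1),[0,45,90]).round(1),np.polyval(np.polyfit(X[m],Z[m],1),[0,45,90]).round(1))
E
```

```text
11.875 0.4939628770469437 [-0.3   0.09  1.9   0.61  1.34 -0.39]
(array([-0.9,  0.3, -0.9]), array([-0.13, -0.1 ,  0.13]))
2040 -9.005788680104626 89.9193024353839 [1.2 1.1 1. ] [7.4 7.6 7.8]
```

Request:
{"fn": "step_arm", "kwargs": {
  "motion": [
    [20,-0.8,3,0,0,0,130],
    [45,-0.8,3,0,0,0,130],
    [70,-0.8,3,0,0,0,130],
    [92,-0.8,3,0,0,0,130],
    [112,-0.8,3,0,0,0,130],
    [124,-0.8,3,0,0,0,130],
    [132,-0.8,3,0,0,0,130],
    [134.5,-0.8,3,0,0,0,130],
    [134.5,-0.8,3,0,0,0,130]
  ]
}}

```text
time_s: 13.0
eef_pos: [0.5133, 0.2302, 0.0895]
eef_rot: [0.309, 0.658, 0.593, -0.345]
wrist_force: [0.1, -0.3, 1.1]
opening: 0.491
```

Request:
{"fn": "step_arm", "kwargs": {
  "motion": [
    [0,0,0,0,0,0,160],
    [0,0,0,0,0,0,190],
    [0,0,0,0,0,0,220],
    [0,0,0,0,0,0,255],
    [0,0,0,0,0,0,255],
    [0,0,0,0,0,0,255]
  ]
}}

```text
time_s: 13.75
eef_pos: [0.5134, 0.2301, 0.0896]
eef_rot: [0.309, 0.658, 0.593, -0.345]
wrist_force: [-0.9, -4.8, 6.3]
opening: 0.176
```

Request:
{"fn": "step_arm", "kwargs": {
  "motion": [
    [-4,0,0,0,0,0,255],
    [-10,0,0,0,0,0,255],
    [-20,0,0,0,0,0,255],
    [-35,0,0,0,0,0,255],
    [-50,0,0,0,0,0,255],
    [-70,0,0,0,0,0,255],
    [-90,0,0,0,0,0,255],
    [-110,0,0,0,0,0,255],
    [-130,0,0,0,0,0,255],
    [-140,0,0,0,0,0,255]
  ]
}}

```text
time_s: 15.0
eef_pos: [0.5056, 0.1497, 0.2056]
eef_rot: [0.309, 0.659, 0.593, -0.345]
wrist_force: [-0.3, 0.0, -0.9]
opening: 0.167
```

```bash
python3 - <<'E'
from h import *
from scipy.spatial.transform import Slerp
im,d,i,C=cam("wrist"); save("w8.png",im)
T,o=pose(); print(o["time_s"],o["opening"],o["wrist_force"].round(1),T[:3,3].round(3))
p,e=tray(20,-48,127); G=tgt(p,[0,0,-1],-e)
sl=Slerp([0,1],R.from_matrix([T[:3,:3],G[:3,:3]]))
for k in range(1,13):
    f=k/12; M=np.eye(4); M[:3,:3]=sl(f).as_matrix(); M[:3,3]=T[:3,3]*(1-f)+G[:3,3]*f+[0,0,.05*np.sin(np.pi*f)]; s,r=rel(M,T); print(k,s.round(1),r.round(1))
E
```

```text
15.05 0.17724674626546874 [ 1.1 -0.   0. ] [0.506 0.149 0.206]
1 [-17.8   2.3  17.3] [-8.2 -2.1 -2.6]
2 [-34.9   4.7  35.1] [-16.4  -4.2  -5.1]
3 [-50.6   7.   53.9] [-24.6  -6.3  -7.7]
4 [-64.3   9.4  74. ] [-32.8  -8.4 -10.3]
5 [-75.6  11.7  95.8] [-41.  -10.4 -12.8]
6 [-84.2  14.1 119.6] [-49.2 -12.5 -15.4]
7 [-90.   16.5 145.2] [-57.5 -14.6 -18. ]
8 [-93.1  18.8 172.7] [-65.7 -16.7 -20.5]
9 [-93.7  21.2 201.9] [-73.9 -18.8 -23.1]
10 [-92.4  23.6 232.5] [-82.1 -20.9 -25.7]
11 [-89.7  25.9 264.1] [-90.3 -23.  -28.2]
12 [-86.3  28.3 296.2] [-98.5 -25.  -30.8]
```

View pics/w8.png

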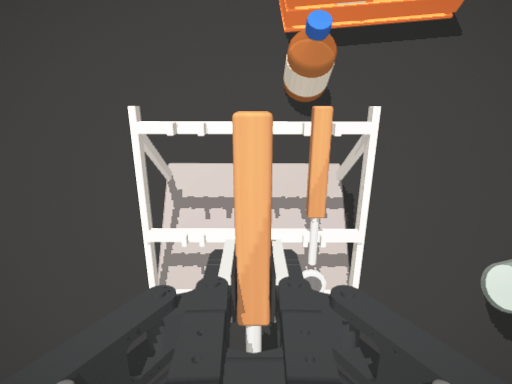

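The spatula is held straight, with its handle at (253,215), and the spoon is still in its place with its bowl at (312,283). I'll carry it to channel0.

Request:
{"fn": "step_arm", "kwargs": {
  "motion": [
    [-18,2.3,17.3,-8.2,-2.1,-2.6,255],
    [-35,4.7,35,-16.4,-4.2,-5.1,255],
    [-50.6,7,54,-24.6,-6.3,-7.7,255],
    [-64.3,9.4,74,-32.8,-8.4,-10.3,255],
    [-75.6,11.7,96,-41,-10.4,-12.8,255],
    [-84.2,14,119.6,-49.2,-12.5,-15.4,255],
    [-90,16.5,145,-57.5,-14.6,-18,255],
    [-93,18.8,172.7,-65.7,-16.7,-20.5,255],
    [-93.7,21.2,202,-73.9,-18.8,-23.1,255],
    [-92.4,23.6,232.5,-82.1,-20.9,-25.7,255]
  ]
}}

```text
time_s: 16.3
eef_pos: [0.5027, -0.0945, 0.1464]
eef_rot: [0.675, 0.092, 0.731, -0.033]
wrist_force: [-0.1, 0.2, -0.5]
opening: 0.174
```

Request:
{"fn": "step_arm", "kwargs": {
  "motion": [
    [0,0,0,0,0,0,255],
    [0,0,0,0,0,0,255]
  ]
}}

```text
time_s: 16.55
eef_pos: [0.5028, -0.0933, 0.1474]
eef_rot: [0.674, 0.096, 0.731, -0.035]
wrist_force: [-0.2, -0.3, -0.6]
opening: 0.169
```

```bash
python3 - <<'E'
from h import *
T,o=pose(); print(o["opening"],T[:3,3].round(3))
p,e=tray(20,-48,127); print(rel(tgt(p,[0,0,-1],-e)))
E
```

```text
0.16891818749217158 [ 0.503 -0.093  0.147]
(array([ 34.4, -53.1,  12.8]), array([-16.5 ,  -4.37,  -5.22]))
```

Request:
{"fn": "step_arm", "kwargs": {
  "motion": [
    [5,-18,4,-5,-1.4,-1.6,255],
    [15,-36,8,-10.5,-2.9,-3.3,255],
    [26,-48,11.5,-14.5,-4,-4.6,255],
    [34,-53,12.8,-16.5,-4.4,-5.2,255],
    [34,-53,12.8,-16.5,-4.4,-5.2,255],
    [34,-53,12.8,-16.5,-4.4,-5.2,255]
  ]
}}

```text
time_s: 17.3
eef_pos: [0.5037, -0.1448, 0.1089]
eef_rot: [0.707, -0.037, 0.705, 0.037]
wrist_force: [0.0, -0.5, -0.2]
opening: 0.172
```

```bash
python3 held.py -48 w9.png
```

```text
17.35 0.17180386074212678 [ 0.3 -0.2  0.2] [ 0.5037 -0.1449  0.1089]
(array([100.9,   0.6,  -0.9]), array([0.11, 0.11, 0.07]))
[127. 163.] 2729 Xmax 97.2 Y fit at 0/45 [47.1 47.1 47.1] Z at 0/45/90 [30.  30.1 30.1]
[190. 168.] 2657 Xmax 93.9 Y fit at 0/45 [-0.  -0.3 -0.7] Z at 0/45/90 [30.  30.  30.1]
[253. 214.] 7595 Xmax 93.0 Y fit at 0/45 [-47.8 -47.6 -47.3] Z at 0/45/90 [131. 131. 131.]
wall 1 86.3
wall -1 -86.4
```

Request:
{"fn": "step_arm", "kwargs": {
  "motion": [
    [15,0.3,-1,0,0,0,255],
    [35,0.3,-1,0,0,0,255],
    [55,0.3,-1,0,0,0,255],
    [70,0.3,-1,0,0,0,255],
    [80,0.3,-1,0,0,0,255],
    [86,0.3,-1,0,0,0,255],
    [86,0.3,-1,0,0,0,255]
  ]
}}

```text
time_s: 18.23
eef_pos: [0.5021, -0.1449, 0.0219]
eef_rot: [0.706, -0.038, 0.706, 0.037]
wrist_force: [-0.7, -0.6, -0.4]
opening: 0.173
```

```bash
python3 held.py -48 w10.png
```

```text
18.275 0.17377723276287063 [ 0.9  0.8 -0.1] [ 0.5024 -0.145   0.0223]
(array([14.3,  0.6,  0.7]), array([0.16, 0.08, 0.07]))
[ 56. 198.] 6920 Xmax 97.5 Y fit at 0/45 [46.6 46.6 46.7] Z at 0/45/90 [30. 30. 30.]
[155. 196.] 5867 Xmax 94.3 Y fit at 0/45 [-0.6 -0.8 -1. ] Z at 0/45/90 [30.5 30.2 30. ]
[253. 214.] 7631 Xmax 94.5 Y fit at 0/45 [-47.9 -47.6 -47.3] Z at 0/45/90 [44.  44.  44.1]
wall 1 nan
wall -1 -86.4
  return _methods._mean(a, axis=axis, dtype=dtype,
  ret = ret.dtype.type(ret / rcount)
```

Request:
{"fn": "step_arm", "kwargs": {
  "motion": [
    [6,0,0,0,0,0,255],
    [10,0,0,0,0,0,255],
    [12.5,0,0,0,0,0,255],
    [13.6,0,0,0,0,0,255],
    [13.8,0,0,0,0,0,255],
    [13.8,0,0,0,0,0,255]
  ]
}}

```text
time_s: 19.02
eef_pos: [0.5022, -0.145, 0.0083]
eef_rot: [0.707, -0.038, 0.706, 0.037]
wrist_force: [1.1, -0.0, -0.5]
opening: 0.177
```

Request:
{"fn": "step_arm", "kwargs": {
  "motion": [
    [0,0,0,0,0,0,195],
    [0,0,0,0,0,0,175],
    [0,0,0,0,0,0,162],
    [0,0,0,0,0,0,162]
  ]
}}

```text
time_s: 19.52
eef_pos: [0.5022, -0.1449, 0.0083]
eef_rot: [0.707, -0.038, 0.706, 0.037]
wrist_force: [-0.1, 0.3, -0.3]
opening: 0.366
```

Request:
{"fn": "step_arm", "kwargs": {
  "motion": [
    [-10,0,0,0,0,0,162],
    [-30,0,0,0,0,0,162],
    [-60,0,0,0,0,0,162],
    [-100,0,0,0,0,0,162],
    [-140,0,0,0,0,0,162],
    [-160,0,0,0,0,0,255],
    [-160,0,0,0,0,0,255],
    [-160,0,0,0,0,0,255]
  ]
}}

```text
time_s: 20.52
eef_pos: [0.5014, -0.1445, 0.1675]
eef_rot: [0.706, -0.038, 0.706, 0.037]
wrist_force: [1.1, -0.6, -0.9]
opening: -0.002
```

```bash
python3 held.py -48 w11.png; python3 - <<'E'
from h import *
im,d,i,C=cam("top"); P=cloud(d,i,C); save("top2.png",cv2.resize(im[150:290,100:360],None,fx=3,fy=3,interpolation=2))
p0,e=tray(0,0,0); ty=np.array([-e[1],e[0],0]); q=P-p0; X=q@e*1000;Y=q@ty*1000;Z=P[...,2]*1000
s=(X<-90)&(X>-170)&(abs(Y)<100)&(Z>37)&(Z<46); print("bar",s.sum(),np.percentile(X[s],[5,50,95]).round(1))
s=(X<-90)&(X>-170)&(abs(Y)<20)&(Z>60)&(Z<80); print("grip",s.sum(),np.percentile(X[s],[5,50,95]).round(1),np.percentile(Y[s],[5,50,95]).round(1),np.median(Z[s]))
E
```

```text
20.575 -0.0012712617847408696 [0.1 0.3 0. ] [ 0.5011 -0.1443  0.167 ]
(array([159. ,  -0.3,   1.9]), array([ 0.16, -0.04, -0.01]))
[151. 154.] 1734 Xmax 97.0 Y fit at 0/45 [47.3 47.3 47.3] Z at 0/45/90 [30.  30.1 30.1]
[202. 158.] 1700 Xmax 93.7 Y fit at 0/45 [-0.  -0.2 -0.5] Z at 0/45/90 [30.  30.  30.1]
[252. 158.] 1730 Xmax 93.8 Y fit at 0/45 [-47.7 -47.3 -47. ] Z at 0/45/90 [29.9 30.  30. ]
wall 1 86.6
wall -1 -86.3
bar 238 [-130.7 -123.7 -115.9]
grip 5 [-132.6 -131.3 -125.7] [1.1 5.4 7.9] 68.76367332873379
```

View pics/w11.png

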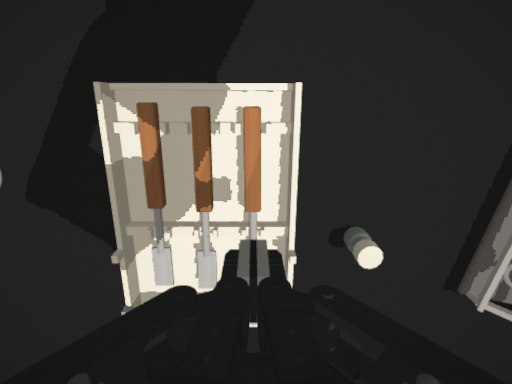

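Both spatulas lie flat: handles at (202,158) and (252,158), tops at 30 mm, and within about 1 mm across. Next is the bridge: shut fingers go down behind its grip and push towards tray +x.

```bash
python3 - <<'E'
from h import *
for Z in(130,51):
    p,e=tray(-156,.5,Z); print(rel(tgt(p,[0,0,-1],-e,0)))
E
```

```text
(array([ 36.6, -49.3, 177.8]), array([ 0.16, -0.06, -0.03]))
(array([115.6, -49.3, 177.9]), array([ 0.16, -0.06, -0.03]))
```

Request:
{"fn": "step_arm", "kwargs": {
  "motion": [
    [5,-10,35,0,0,0,255],
    [12,-20,75,0,0,0,255],
    [20,-32,115,0,0,0,255],
    [30,-42,150,0,0,0,255],
    [36,-49,174,0,0,0,255],
    [36.6,-49.3,178,0,0,0,255],
    [60,-49.3,178,0,0,0,255],
    [85,-49.3,178,0,0,0,255],
    [105,-49.3,178,0,0,0,255],
    [115.6,-49.3,178,0,0,0,255]
  ]
}}

```text
time_s: 21.88
eef_pos: [0.6831, -0.1747, 0.0512]
eef_rot: [0.706, -0.037, 0.707, 0.037]
wrist_force: [-0.4, 0.8, 0.5]
opening: 0.0
```

Request:
{"fn": "step_arm", "kwargs": {
  "motion": [
    [0,0,0,0,0,0,255],
    [0,0,0,0,0,0,255]
  ]
}}

```text
time_s: 22.12
eef_pos: [0.685, -0.1754, 0.054]
eef_rot: [0.707, -0.038, 0.705, 0.037]
wrist_force: [-0.5, -0.1, 0.7]
opening: -0.005
```

```bash
python3 - <<'E'
from h import *
im,d,i,C=cam("side"); save("s2.png",cv2.resize(im[200:350,190:390],None,fx=3,fy=3,interpolation=2))
p,e=tray(-156,.5,51); print(rel(tgt(p,[0,0,-1],-e,0)))
E
```

```text
(array([ 3.2,  1.1, -2. ]), array([0.16, 0.16, 0.12]))
```

View pics/s2.png

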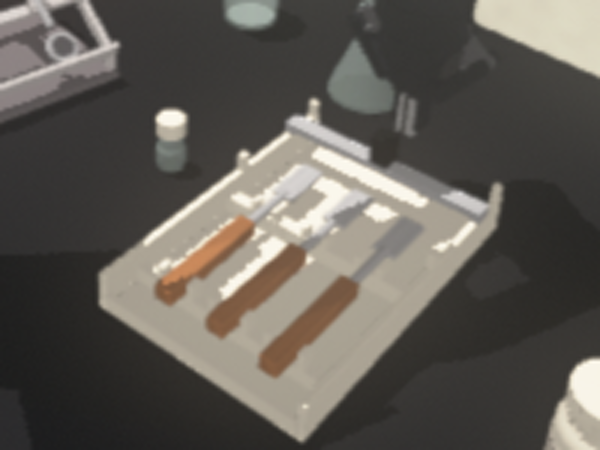

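The shut fingers at (405,115) stand behind the black grip at (385,150). All three spatulas lie in their channels. I'll push now.

Request:
{"fn": "step_arm", "kwargs": {
  "motion": [
    [2,0,-5,0,0,0,255],
    [2,0.5,-12,0,0,0,255],
    [2,0.5,-19,0,0,0,255],
    [2,0.5,-26,0,0,0,255],
    [2,0.5,-33,0,0,0,255],
    [2,0.5,-40,0,0,0,255],
    [2,0.5,-47,0,0,0,255],
    [2,0.5,-53,0,0,0,255],
    [2,0.5,-58,0,0,0,255],
    [2,0.5,-62,0,0,0,255]
  ]
}}

```text
time_s: 23.42
eef_pos: [0.6224, -0.1812, 0.0509]
eef_rot: [0.707, -0.038, 0.706, 0.037]
wrist_force: [0.9, 1.5, -0.0]
opening: 0.002
```

Request:
{"fn": "step_arm", "kwargs": {
  "motion": [
    [0,0,-2,0,0,0,255],
    [0,0,-3,0,0,0,255],
    [0,0,-3,0,0,0,255]
  ]
}}

```text
time_s: 23.8
eef_pos: [0.6195, -0.1816, 0.0508]
eef_rot: [0.706, -0.038, 0.706, 0.037]
wrist_force: [1.8, -0.0, 0.1]
opening: -0.0
```

Request:
{"fn": "step_arm", "kwargs": {
  "motion": [
    [0,0,-2,0,0,0,255],
    [0,0,-3,0,0,0,255],
    [0,0,-3,0,0,0,255]
  ]
}}

```text
time_s: 24.18
eef_pos: [0.6165, -0.1819, 0.0508]
eef_rot: [0.706, -0.038, 0.706, 0.037]
wrist_force: [2.1, -0.1, 0.8]
opening: -0.001
```

Request:
{"fn": "step_arm", "kwargs": {
  "motion": [
    [0,0,-1,0,0,0,255],
    [0,0,-2,0,0,0,255],
    [0,0,-2,0,0,0,255]
  ]
}}

```text
time_s: 24.55
eef_pos: [0.6145, -0.1821, 0.0508]
eef_rot: [0.706, -0.038, 0.706, 0.037]
wrist_force: [1.1, -0.3, 0.2]
opening: 0.001
```

Request:
{"fn": "step_arm", "kwargs": {
  "motion": [
    [0,0,-1,0,0,0,255],
    [0,0,-2,0,0,0,255],
    [0,0,-2,0,0,0,255]
  ]
}}

```text
time_s: 24.92
eef_pos: [0.6125, -0.1823, 0.0508]
eef_rot: [0.706, -0.038, 0.706, 0.037]
wrist_force: [1.1, -0.4, 1.3]
opening: -0.001
```

Request:
{"fn": "step_arm", "kwargs": {
  "motion": [
    [0,0,-1,0,0,0,255],
    [0,0,-2,0,0,0,255],
    [0,0,-2,0,0,0,255]
  ]
}}

```text
time_s: 25.3
eef_pos: [0.6105, -0.1825, 0.0508]
eef_rot: [0.706, -0.038, 0.706, 0.037]
wrist_force: [1.7, 0.0, -0.8]
opening: -0.001
```

```bash
cat > bar.py <<'E'
from h import *
T,o=pose(); print(o["time_s"],o["wrist_force"].round(1))
p0,e=tray(0,0,0); ty=np.array([-e[1],e[0],0])
print("finger X",((T[:3,3]-p0)@e*1000).round(1))
for n in("top","side"):
    im,d,i,C=cam(n); P=cloud(d,i,C); q=P-p0; X=q@e*1000;Y=q@ty*1000;Z=P[...,2]*1000
    s=(X<-30)&(X>-150)&(abs(Y)<84)&(abs(Y)>20)&(Z>37)&(Z<47); print(n,"bar",s.sum(),np.percentile(X[s],[5,50,95]).round(1))
E
python3 bar.py
```

```text
25.3 [ 1.7  0.  -0.8]
finger X -83.1
top bar 88 [-71.6 -64.5 -57.7]
side bar 305 [-68.7 -59.7 -53.1]
```

Request:
{"fn": "step_arm", "kwargs": {
  "motion": [
    [0,0,-1,0,0,0,255],
    [0,0,-2,0,0,0,255],
    [0,0,-2,0,0,0,255]
  ]
}}

```text
time_s: 25.78
eef_pos: [0.6088, -0.1826, 0.0508]
eef_rot: [0.707, -0.038, 0.706, 0.037]
wrist_force: [2.8, -0.2, 0.0]
opening: -0.002
```

Request:
{"fn": "step_arm", "kwargs": {
  "motion": [
    [0,0,-1,0,0,0,255],
    [0,0,-1.5,0,0,0,255],
    [0,0,-1.5,0,0,0,255]
  ]
}}

```text
time_s: 26.15
eef_pos: [0.6087, -0.1826, 0.0509]
eef_rot: [0.708, -0.038, 0.705, 0.037]
wrist_force: [8.2, 0.3, -5.0]
opening: 0.002
```

Request:
{"fn": "step_arm", "kwargs": {
  "motion": [
    [0,0,-1,0,0,0,255],
    [0,0,-1.5,0,0,0,255],
    [0,0,-1.5,0,0,0,255]
  ]
}}

```text
time_s: 26.52
eef_pos: [0.6086, -0.1826, 0.051]
eef_rot: [0.709, -0.038, 0.703, 0.037]
wrist_force: [14.6, 0.8, -8.7]
opening: -0.001
```

The fingers stalled and the force rose to 15 N, so the end stop is reached. I'll back off and rise.

Request:
{"fn": "step_arm", "kwargs": {
  "motion": [
    [0,0,5,0,0,0,255],
    [0,0,18,0,0,0,255],
    [-20,0,25,0,0,0,255],
    [-60,0,25,0,0,0,255],
    [-110,0,25,0,0,0,255],
    [-150,0,0,0,0,0,255],
    [-160,0,-40,0,0,0,255],
    [-160,0,-70,0,0,0,255],
    [-160,0,-70,0,0,0,255],
    [-160,0,-70,0,0,0,255]
  ]
}}

```text
time_s: 27.78
eef_pos: [0.5365, -0.1903, 0.211]
eef_rot: [0.707, -0.038, 0.706, 0.037]
wrist_force: [-0.3, 0.9, -0.3]
opening: -0.0
```

```bash
python3 held.py 0 w12.png 2>/dev/null; python3 bar.py; python3 - <<'E'
from h import *
im,d,i,C=cam("side"); save("s3.png",cv2.resize(im[140:350,110:420],None,fx=2.5,fy=2.5,interpolation=2))
E
```

```text
27.825 -0.0007668100893937956 [ 0.2 -0.4  0.3] [ 0.5367 -0.1902  0.2108]
(array([202.7,   1.3, -29.1]), array([0.17, 0.07, 0.06]))
[209. 119.] 1429 Xmax 96.6 Y fit at 0/45 [47.8 47.7 47.7] Z at 0/45/90 [30. 30. 30.]
[254. 122.] 1424 Xmax 93.8 Y fit at 0/45 [0.8 0.5 0.2] Z at 0/45/90 [30.  30.  30.1]
[299. 122.] 1473 Xmax 94.0 Y fit at 0/45 [-46.9 -46.5 -46.2] Z at 0/45/90 [30.  30.  29.9]
wall 1 87.0
wall -1 -86.1
27.825 [ 0.2 -0.4  0.3]
finger X -8.8
top bar 112 [-70.3 -62.9 -55.4]
side bar 311 [-67.1 -58.  -51.8]
```

View pics/s3.png

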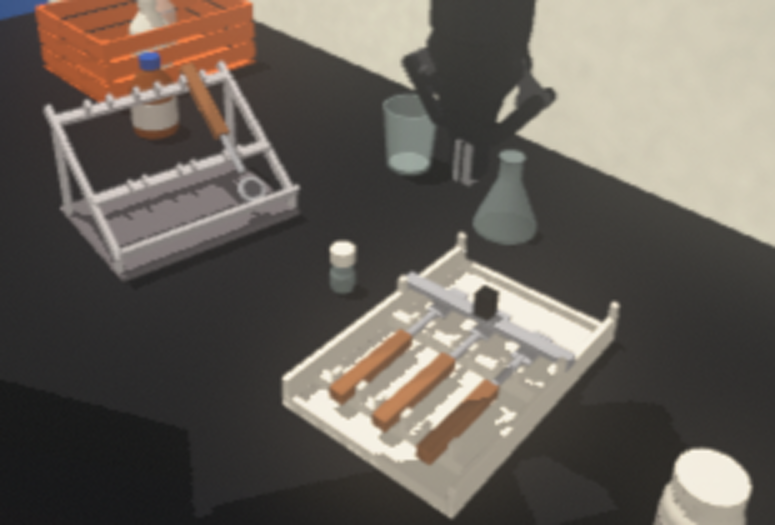

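The last view shows all three spatulas lying flat, the bridge at (485,310) over the blades, the spoon in the stand, and the bystanders standing where they were. Handing in.

```bash
python3 -c "
from bench import ctrl
print(ctrl.hand_in())"
```

```text
the job is handed in; nothing more can be done
None
```

I set both spatulas down flat in the two empty channels, handles the same way round as the one already there. I then pushed the bridge with shut fingers until it stopped, and handed the job in at about 28 s. The hand-in reports no verdict.

- **Spatulas:** the last wrist view put both handle tops at 30 mm, level with the spatula already there. They lay within about 2 mm across, 1 mm along and 1° in direction.
- **Bridge:** it stopped moving under about 15 N, well above its roughly 2 N friction, after about 61 mm of travel. I took that as the end stop. The travel fits the 0–12 mm starting range, but I could not read the joint value directly.
- **Everything else:** the spoon, vial, beaker, flask, jar and amber bottle looked untouched in the last side view, and the arm was clear. I checked these by eye, not by measurement. The spatula already in the tray measured within about 1 mm of its earlier position.

The two cameras disagreed by about 5 mm on where the bridge bar lies along the tray. I relied on the change seen by the top camera and on the force at the stop. No check failed.

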